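Load a larval two-choice chamber and hold its gate open at the mark

TASK

Set up the larval choice test: stand the wide stoppered tube in the wide port of the white chamber and the narrow one in the narrow port, upright, fully home and let go, before you open the gate, or the larvae get out. Then pull the sprung gate out by its black bar until the black ring on each rod has just come out whole, its rear edge level with the end face of the guide (farther out the passages shut again). Finish while still holding the gate at that mark, with the dishes and the hand lens left where they are.

Things in the scene. Friction and masses are not known exactly. Their poses are not given: they have to be found in the camera images.
- wide_tube_mid (a point): Centre, half-way up, of the wide tube: a clear tube 30 mm in diameter and 78 mm tall with a white paper band and a dark rubber stopper on top (stopper 32 mm wide, the top 12 mm), 45 g. It stands upright on the table on its mouth (the plain end, below, its edge rounded by 2 mm). Its z axis points up along the tube; the point is 39 mm above its foot. Grip the clear part or the band.
- narrow_tube_mid (a point): Centre, half-way up, of the narrow tube: the same kind of tube, 20 mm in diameter (stopper 22 mm), 78 mm tall, 28 g, standing upright on its mouth; the point is 39 mm above its foot.
- chamber: The choice chamber: a fixed white block, 110 mm deep (x) and 156 mm wide (y) with its two port blocks, 44 mm high, with a clear cover over a release cell with larvae in the middle. Origin at the centre of the underside. Its own -x axis is the front, from which the gate's two rods come out; +x is the back; z up. It is turned about z by its yaw.
- wide_port_seat (a point): Centre of the floor of the wide port: a round upright socket 33 mm in diameter and 18 mm deep, open at the top with a 3 mm chamfer, in the top of one of the port blocks at the left or right end of the chamber (which end changes). The floor is 26 mm, the rim 44 mm above the table. A wide tube fully home has its foot on this floor.
- narrow_port_seat (a point): Centre of the floor of the narrow port in the other port block: a round socket 23 mm in diameter and 18 mm deep with a 3 mm chamfer; floor 26 mm, rim 44 mm above the table.
- gate (a joint): How far the gate is pulled out, in m: 0 shut (a spring pulls it back there when let go), 0.030 with the rings at the mark and the passages fully open, end stop at 0.042. It slides straight out along the chamber's -x axis. Pulling takes about 4 N at the start, 8 N at the mark and 10 N at the stop.
- gate_bar (a point): Centre of the gate's black pull bar in front of the chamber; it moves with the gate. The bar is 12 mm thick (along the chamber's x), 74 mm long (along its y) and 14 mm high, its centre 30 mm above the table. Two steel rods of 8 mm diameter, 48 mm apart, join it to the chamber, so that there are 40 mm free between the rods; with the gate shut the bar's centre is 48 mm from the chamber's front face and 40 mm from the guides.
- gate_ring (a point): On the gate, midway between the two rods, level with the rear edge of the black rings (3 mm wide, one on each rod, hidden inside the guides while the gate is shut). Moves with the gate. Right when it is level, along the chamber's x, with guide_face.
- guide_face (a point): On the chamber, midway between the two aluminium guides (17 mm round, standing 8 mm out of the front face, one about each rod), level with their end faces.
- larva_dish: Bystander: covered petri dish, 90 mm, 14 mm high, loose; origin under its centre.
- small_dish: Bystander: covered petri dish, 60 mm, 14 mm high, loose; origin under its centre.
- magnifier: Bystander: black hand lens, 127 mm long along its x, lens at +x, 9 mm high, loose; origin under its centre.
There are look-alikes about, which are no part of the job. Leave any purple look-alike of the part that bears wide_tube_mid alone.

How it is judged:
On the way, in this order (a step that is already met when the one before it is completed fails the run):
1. both tubes stand fully home and upright in their own ports, let go, with the gate still shut (horizontal distance between wide_tube_mid and wide_port_seat below 0.003 m and z of wide_tube_mid in the frame of wide_port_seat below 0.0415 m and angle between each of wide_tube_mid, narrow_tube_mid's own z axis and vertical below 0.06 rad and horizontal distance between narrow_tube_mid and narrow_port_seat below 0.003 m and z of narrow_tube_mid in the frame of narrow_port_seat below 0.0415 m and contact force between each of the arm, the fingers and wide_tube below 0.05 N and contact force between each of the arm, the fingers and narrow_tube below 0.05 N and value of joint gate below 0.009 m), for 0.2 s.
2. the gripper holds the gate pulled out to the mark (horizontal distance between wide_tube_mid and wide_port_seat below 0.003 m and z of wide_tube_mid in the frame of wide_port_seat below 0.0415 m and angle between each of wide_tube_mid, narrow_tube_mid's own z axis and vertical below 0.06 rad and horizontal distance between narrow_tube_mid and narrow_port_seat below 0.003 m and z of narrow_tube_mid in the frame of narrow_port_seat below 0.0415 m and value of joint gate between 0.027 and 0.033 m and contact force between the fingers and gate above 2 N), for 0.5 s.
At the end, for the whole second after the job is handed in: Both tubes stand in their own ports within 3 mm of the centre, foot within 2.5 mm of the floor and within 0.06 rad of upright, untouched and at rest; the gate stands still 27 to 33 mm out (ring at the mark within 3 mm), held there by the fingers (more than 2 N on the gate) (all of step 2 and contact force between each of the arm, the fingers and wide_tube below 0.05 N and contact force between each of the arm, the fingers and narrow_tube below 0.05 N and linear speed of each of wide_tube, narrow_tube below 0.01 m/s and velocity of joint gate between -0.01 and 0.01 m/s); the arm keeps its last pose, push and grip.
It fails at once if the gate is opened (more than 9 mm out) while a tube is not home in its port (value of joint gate above 0.009 m and not (horizontal distance between wide_tube_mid and wide_port_seat below 0.003 m and z of wide_tube_mid in the frame of wide_port_seat below 0.0415 m and angle between each of wide_tube_mid, narrow_tube_mid's own z axis and vertical below 0.06 rad and horizontal distance between narrow_tube_mid and narrow_port_seat below 0.003 m and z of narrow_tube_mid in the frame of narrow_port_seat below 0.0415 m)).
It fails at once if the larva dish is pushed more than 25 mm away (distance of larva_dish from where it was at the start of the episode above 0.025 m).
It fails at once if the small dish is pushed more than 25 mm away (distance of small_dish from where it was at the start of the episode above 0.025 m).
It fails at once if the hand lens is pushed more than 25 mm away (distance of magnifier from where it was at the start of the episode above 0.025 m).
It also fails if it takes over 59 s, if anything falls off the work surface, if the arm or the gripper's body presses on something with over 40 N, if the wrist force passes 120 N, or if a joint passes its speed limit or range.

ROBOT

A 6-joint arm with a two-finger parallel gripper is mounted at the origin on a cart in front of the work surface, level with it; the furniture and walls round the work are solid. World frame = base frame: x ahead of the robot, y to its left, z up, the work surface at z = 0. Lengths are in m, angles in rad, forces in N, time in s.
With the tool pointing down it reaches from about 0.425 to 0.95 m from the base axis. Payload 3.5 kg.
Tool frame: the origin (TCP) lies on the centre line of the jaws, within the pads' length; the fingertips stand 17 mm ahead of it and the grasp point (between the pads) lies 2 mm behind it; z points along the fingers, y is the line along which they close (so a half turn about z gives the same grasp; the last joint's range is limited). The gripper opens to 85 mm and grips with 20 to 120 N. Pads are 22 mm wide; open, the fingers measure 114 mm over their backs; the gripper's body (76 mm by 85 mm) begins 54 mm behind the grasp point. The pads swing forward as they close: fully open they stand 13 mm farther back than shut.
Start: joints at [-1.332, 0.286, 1.577, -0, 1.279, -0.15], TCP at [0.256, -0.625, 0.221] pointing down, gripper open.
Joint ranges: [-2.77, 2.77], [-0.9, 2.22], [0.21, 2.48], [-1.53, 4.67], [0.24, 2.81], [-2.84, 2.84]. Speed limits (rad/s): [2.79, 2.79, 3.14, 3.14, 3.14, 3.14].

INTERFACE

Orientations are given as a unit quaternion [x, y, z, w].
In Python, from plant import ctrl gives the robot as it stands. The module is installed in compiled form; this text tells all that it offers.
- The arm moves only by the tool drive_tool, never from a script. Its argument "moves" is a list of rows, each a list of 3 entries, a list of its own where there are three numbers: the turn, a rotation vector about the tool's x, y, z in rad, then the shift along the tool's x, y, z in m, then the finger opening in m, from 0 to 0.0854. A call has 1 to 5 rows; each row shifts and turns the commanded pose from where the row before left it, along the tool's axes as they then stand; what a row does not reach is not made up. A row lasts 1/8 s, in which the tool goes at most 62.5 mm and 10.7 degrees, less where a joint would pass 70% of its speed; a pose out of reach is approached as far as the arm can. A call with a gripper value outside its range is refused whole. The fingers move at their own pace and stop on an object; "grip_force" is the grip in N (left out, the last holds). Time passes only in rows, so rows that do not move let the fingers close. It gives the time, the measured TCP pose, the force, the opening and the grip force at its end, in the units of the state.
- ctrl.get_state(): the state, without advancing time (a new reading comes with each control period).
- ctrl.read_camera(name): name is "scene" or "top" or "wrist"; returns a dict with "image" (400x640x3 uint8, red, green, blue), "fx", "fy", "cx", "cy" (pixels), "R" (3x3) and "t" (3): a world point X has camera coordinates R X + t. Camera axes: x right, y down, z forward; pixel columns grow to the right and rows downward; lengths in m; the calibration is good to about 2 mm. A picture is of the moment at which its call begins. There is no depth.
- ctrl.sign_off(): hands the job in; it is judged then, once.
The state is a dict: "time": time; "qpos": joint angles; "dq": joint speeds; "joint_efforts": joint torques, N m; "eef_pos": TCP position; "tcp_rot": TCP orientation; "contact_force": force on the tool from outside, world axes, zero at the start; "wrist_torque": the same for the moment, N m; "opening": opening from 0.0 (shut) to 1.0 (fully open); "finger_force": force on a finger pad.
Only numpy, scipy, OpenCV 4.12 (cv2) and the standard library are available. Lean on these libraries where they do the work, as an engineer would, in place of code of your own. Each camera call takes 0.05 s, during which the arm holds its last target. There are 200 camera calls.

## Working session

There is one attempt and no reset: what is moved stays moved. The work goes in short steps, Python scripts to look and compute and a tool call to move; the robot and the scene stay as the last step left them, time stands still between calls to the robot, and variables do not carry over. Pictures are saved under pics/ and viewed, at most 10 in all, crops included, and the job is handed in when it is done.

Besides the shell and the picture viewer there is one more tool, called after "Call:" as name(argument=value, ...), one argument or row to a line, values as JSON. drive_tool: Moves the arm, as the interface text tells. Its arguments: {"type":"object","properties":{"moves":{"type":"array","items":{"type":"array"}},"grip_force":{"type":"number"}},"required":["moves"]}

```bash
mkdir -p pics
cat > h.py <<'E'
from plant import ctrl
import numpy as np, cv2, pickle
def grab(n,tag):
    c=ctrl.read_camera(n); pickle.dump(c,open(f'pics/{tag}.pkl','wb'))
    cv2.imwrite(f'pics/{tag}.png',c['image'][:,:,::-1]); return c
def load(tag): return pickle.load(open(f'pics/{tag}.pkl','rb'))
def ray(c,u,v):
    R=np.array(c['R']);t=np.array(c['t']); d=R.T@np.array([(u-c['cx'])/c['fx'],(v-c['cy'])/c['fy'],1]); return -R.T@t,d
def onz(c,u,v,z):
    o,d=ray(c,u,v); return o+d*(z-o[2])/d[2]
def proj(c,X):
    p=np.array(c['R'])@np.array(X)+np.array(c['t']); return np.array([c['fx']*p[0]/p[2]+c['cx'],c['fy']*p[1]/p[2]+c['cy']])
E
python3 - <<'E'
from h import *
for n in("scene","top"):
    c=grab(n,n+'0'); o,_=ray(c,0,0); print(n,c['fx'],o.round(3),np.round(c['R'],2).tolist())
s=ctrl.get_state(); print({k:np.round(v,3).tolist() for k,v in s.items()})
E
```

```text
scene 402.729239055737 [0.051 0.661 0.571] [[-0.71, -0.7, -0.02], [-0.41, 0.45, -0.79], [0.56, -0.56, -0.61]]
top 483.9851708239171 [0.324 0.21  1.02 ] [[-0.17, -0.99, -0.0], [-0.96, 0.16, -0.2], [0.2, -0.03, -0.98]]
{'time': 0.1, 'qpos': [-1.332, 0.287, 1.578, 0.0, 1.279, -0.15], 'dq': [-0.001, -0.001, -0.004, 0.001, -0.001, -0.001], 'joint_efforts': [0.001, -40.73, -29.37, -0.0, 0.003, -0.0], 'eef_pos': [0.256, -0.624, 0.22], 'tcp_rot': [0.981, 0.193, -0.0, -0.001], 'contact_force': [0.006, 0.149, 0.045], 'wrist_torque': [0.011, 0.025, 0.008], 'finger_force': 0.0, 'opening': 1.004}
```

View pics/top0.png

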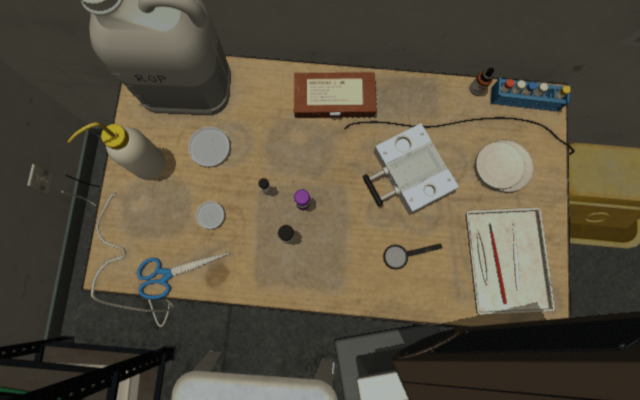

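View pics/scene0.png

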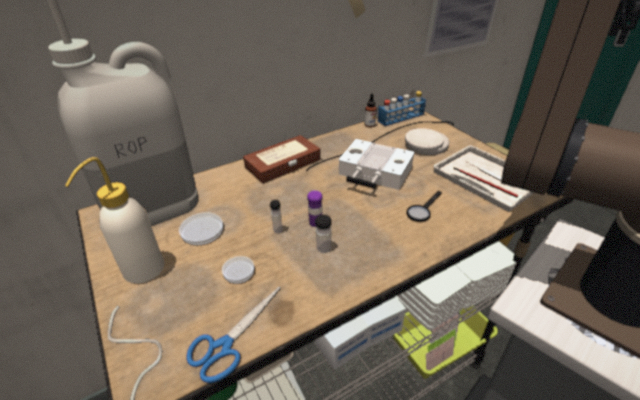

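The top view shows the wide tube's stopper at (286,233), the narrow one at (264,184) and the purple decoy at (303,199). The chamber is at (416,168) with the gate bar at (372,190). The scene view agrees.

Run:
```python
from h import *
c=load('top0'); im=c['image']
a=cv2.resize(im[110:250,245:465],None,fx=3.6,fy=3.6,interpolation=cv2.INTER_CUBIC)
cv2.imwrite('pics/crop0.png',a[:,:,::-1])
for p,z in [((286,233),.078),((264,184),.078),((303,199),.078),((403,144),.044),((429,190),.044),((372,190),.037)]:
    print(p,onz(c,*p,z).round(4), (onz(c,p[0]+1,p[1],z)-onz(c,*p,z)).round(4))
```

```text
(286, 233) [0.4509 0.2504 0.078 ] [-0.0003 -0.0019  0.    ]
(264, 184) [0.5555 0.2785 0.078 ] [-0.0003 -0.002   0.    ]
(303, 199) [0.5123 0.2066 0.078 ] [-0.0003 -0.002   0.    ]
(403, 144) [ 0.6001 -0.0201  0.044 ] [-0.0004 -0.0021  0.    ]
(429, 190) [ 0.4941 -0.0527  0.044 ] [-0.0003 -0.002   0.    ]
(372, 190) [0.5152 0.062  0.037 ] [-0.0003 -0.002   0.    ]
```

View pics/crop0.png

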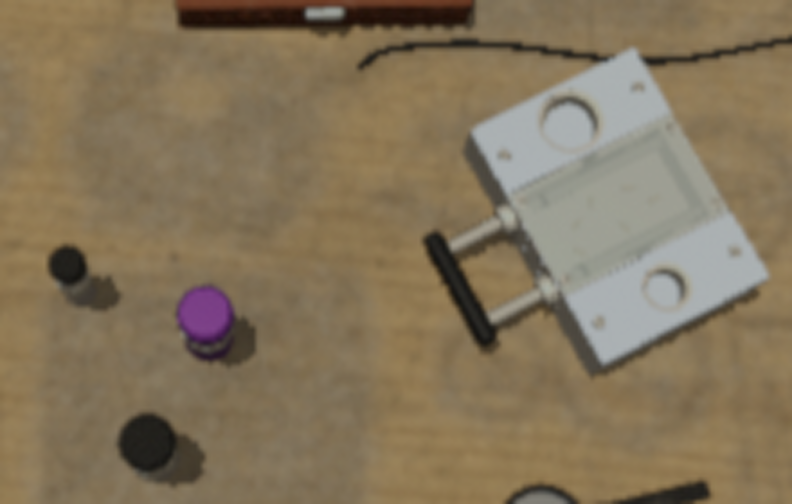

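Call:
drive_tool(
  moves=[
    [[0,0,0],[0.039,-0.03,0],0.085],
    [[0,0,0],[0.039,-0.03,0],0.085],
    [[0,0,0],[0.039,-0.03,0],0.085],
    [[0,0,0],[0.039,-0.03,0],0.085],
    [[0,0,0],[0.039,-0.03,0],0.085],
  ],
)

```text
time: 0.72
eef_pos: [0.3799, -0.4101, 0.2205]
tcp_rot: [0.981, 0.193, -0.0, -0.0]
contact_force: [0.9, 0.3, -0.6]
opening: 0.993
finger_force: 0.0
```

Call:
drive_tool(
  moves=[
    [[0,0,0],[0.039,-0.03,0],0.085],
    [[0,0,0],[0.039,-0.03,0],0.085],
    [[0,0,0],[0.039,-0.03,0],0.085],
    [[0,0,0],[0.039,-0.03,0],0.085],
    [[0,0,0.09],[0,0,0],0.085],
  ],
)

```text
time: 1.35
eef_pos: [0.4793, -0.2386, 0.2205]
tcp_rot: [0.989, 0.15, -0.0, -0.001]
contact_force: [-0.5, 0.7, 0.2]
opening: 0.999
finger_force: 0.0
```

Call:
drive_tool(
  moves=[
    [[0,0,0],[0.0235,-0.05,0],0.085],
    [[0,0,0],[0.0235,-0.05,0],0.085],
    [[0,0,0],[0.0235,-0.05,0],0.085],
    [[0,0,0],[0.0235,-0.05,0],0.085],
    [[0,0,0],[0,0,0],0.085],
  ],
)

```text
time: 1.98
eef_pos: [0.509, -0.0197, 0.2206]
tcp_rot: [0.988, 0.152, -0.0, -0.0]
contact_force: [-0.9, -0.3, -0.4]
opening: 0.994
finger_force: 0.0
```

Run:
```python
from h import *
c=grab('wrist','w1'); o,d=ray(c,320,200); print(c['fx'],o,d, ctrl.get_state()['eef_pos'])
for X in [(.6001,-.0201,.044),(.4941,-.0527,.044),(.5152,.062,.037)]: print(proj(c,X))
```

```text
328.2567870815892 [0.57665148 0.00061696 0.37327373] [-0.28025888 -0.08186209 -0.95650588] [ 0.50899983 -0.02146621  0.22058166]
[350.22636157  82.40277729]
[346.96853949 194.73939093]
[246.32403324 141.32669718]
```

View pics/w1.png

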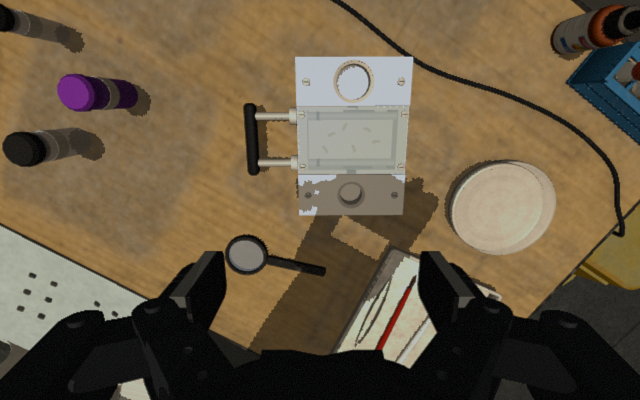

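Wrist view: the ports are at (352,81) wide and (350,195) narrow, the bar at (252,139), the wide stopper about (24,148) and the purple one at (75,91). The tool is already nearly square with the chamber.

Run:
```python
from h import *
w=load('w1'); t=load('top0'); s=load('scene0')
for n,pw,pt,z in [('wp',(352,81),(402.7,143.8),.044),('np',(350,195),(429.2,189.7),.044),('W',(22,148),(285.6,232.3),.078),('bar',(252,139),(372.5,189.5),.037)]:
    print(n,onz(w,*pw,z).round(4),onz(t,*pt,z).round(4), proj(s,onz(w,*pw,z)).round(1),proj(s,onz(t,*pt,z)).round(1))
# dark stoppers in top
g=cv2.cvtColor(t['image'],cv2.COLOR_RGB2GRAY)
for x0,y0 in((270,218),(252,172)):
    m=(g[y0:y0+30,x0:x0+30]<45).astype(np.uint8); k,l,st,ce=cv2.connectedComponentsWithStats(m)
    i=1+st[1:,4].argmax(); print(st[i]+[x0,y0,0,0,0],ce[i]+[x0,y0])
a=cv2.resize(s['image'][130:265,250:430],None,fx=4.4,fy=4.4,interpolation=cv2.INTER_CUBIC)
cv2.imwrite('pics/crop1.png',a[:,:,::-1])
```

```text
wp [ 0.6018 -0.0213  0.044 ] [ 0.6006 -0.0196  0.044 ] [355.5 150.1] [355.4 150.5]
np [ 0.4948 -0.0558  0.044 ] [ 0.4946 -0.0532  0.044 ] [398.9 160.1] [398.3 160.6]
W [0.4564 0.2456 0.078 ] [0.4524 0.2509 0.078 ] [323.8 215.9] [323.4 218.1]
bar [0.5192 0.0571 0.037 ] [0.516  0.0608 0.037 ] [360.9 178.4] [361.  179.6]
[279 226  15  15 180] [285.77777778 232.78888889]
[259 179  10  10  74] [263.56756757 183.48648649]
```

View pics/crop1.png

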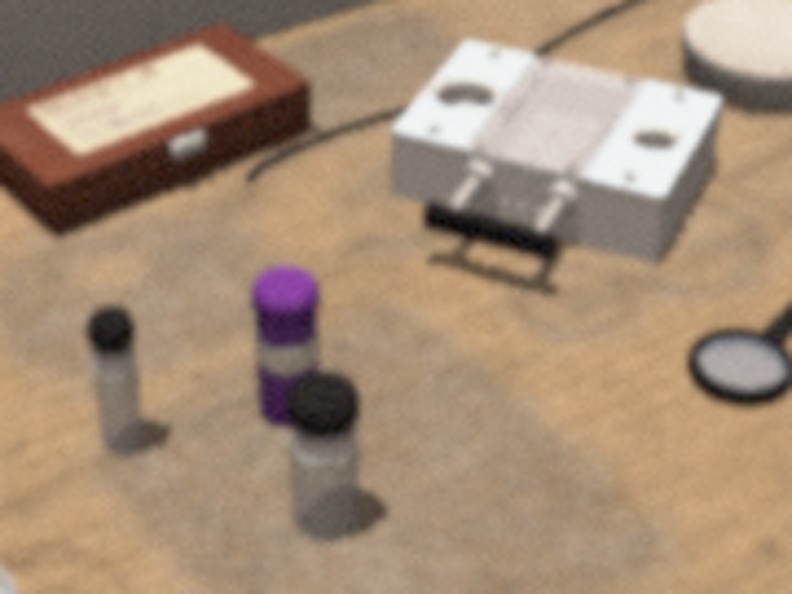

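The scene crop puts the wide port near full-image (355,151), the narrow port at (398.5,161) and the wide stopper top at (323,219). That agrees with the top camera, so I'll go to the wide tube.

Call:
drive_tool(
  moves=[
    [[0,0,0],[0.0055,-0.055,0],0.065],
    [[0,0,0],[0.0055,-0.055,0],0.065],
    [[0,0,0],[0.0055,-0.055,0],0.065],
    [[0,0,0],[0.0055,-0.055,0],0.065],
    [[0,0,0],[0.0055,-0.055,0],0.065],
  ],
)

```text
time: 2.65
eef_pos: [0.4549, 0.2481, 0.221]
tcp_rot: [0.989, 0.148, 0.0, 0.0]
contact_force: [0.2, -0.2, -0.7]
opening: 0.759
finger_force: 0.0
```

Call:
drive_tool(
  moves=[
    [[0,0,0],[0,0,0.02],0.065],
    [[0,0,0],[0,0,0],0.065],
  ],
)

```text
time: 2.9
eef_pos: [0.4538, 0.2469, 0.199]
tcp_rot: [0.989, 0.149, -0.002, 0.001]
contact_force: [-0.0, 0.5, -0.4]
opening: 0.763
finger_force: 0.0
```

Run:
```python
from h import *
c=grab('wrist','w2'); print(ctrl.get_state()['eef_pos'])
for X in [(.452,.251,.078),(.452,.251,.0)]: print(proj(c,X))
t=load('top0'); print(onz(t,263.4,183.2,.078))
```

```text
[0.45457755 0.2467825  0.20012873]
[315.5047702  185.76905642]
[316.75559741 167.57302824]
[0.55732124 0.27939559 0.078     ]
```

View pics/w2.png

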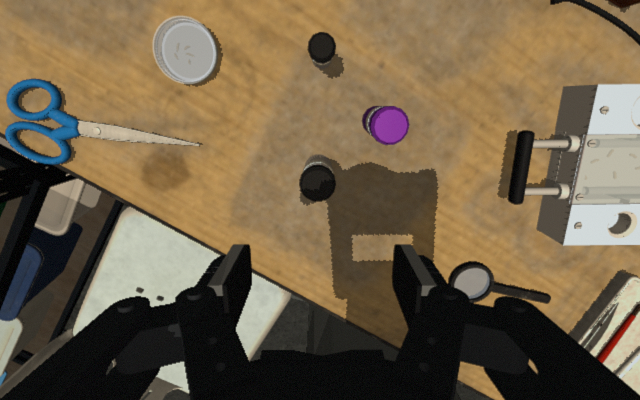

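The stopper's top is at (317,183), against a prediction of (315.5,186), which is within 3 mm. I'll descend and grip.

Call:
drive_tool(
  moves=[
    [[0,0,0],[0.001,-0.005,0.02],0.065],
    [[0,0,0],[0,0,0.046],0.065],
    [[0,0,0],[0,0,0.045],0.065],
    [[0,0,0],[0,0,0.045],0.065],
    [[0,0,0],[0,0,0],0.065],
  ],
  grip_force=25,
)

```text
time: 3.58
eef_pos: [0.452, 0.2509, 0.0421]
tcp_rot: [0.989, 0.148, -0.004, 0.001]
contact_force: [-0.5, -0.9, -0.1]
opening: 0.761
finger_force: 0.0
```

Call:
drive_tool(
  moves=[
    [[0,0,0],[0,0,0],0.02],
    [[0,0,0],[0,0,0],0.02],
    [[0,0,0],[0,0,0],0.02],
    [[0,0,0],[0,0,0],0.02],
  ],
)

```text
time: 4.08
eef_pos: [0.4566, 0.2536, 0.048]
tcp_rot: [0.989, 0.149, 0.003, -0.0]
contact_force: [0.3, -0.9, 6.6]
opening: 0.361
finger_force: 24.8
```

Call:
drive_tool(
  moves=[
    [[0,0,0],[0,0,-0.01],0.02],
    [[0,0,0],[0,0,-0.04],0.02],
    [[0,0,0],[0,0,-0.05],0.02],
    [[0,0,0],[0,0,0],0.02],
  ],
)

```text
time: 4.58
eef_pos: [0.4571, 0.2544, 0.1507]
tcp_rot: [0.989, 0.149, 0.005, -0.001]
contact_force: [0.1, 0.7, -0.3]
opening: 0.357
finger_force: 25.0
```

Run:
```python
from h import *
c=grab('wrist','w3');
for i in range(4):
  s=ctrl.get_state(); print(s['eef_pos'].round(4),s['tcp_rot'].round(4),s['contact_force'].round(1),s['time']); ctrl.read_camera('top')
grab('top','top1')
```

```text
[0.4554 0.2537 0.1478] [ 9.888e-01  1.490e-01  2.600e-03 -5.000e-04] [-0.4 -0.3 -1.4] 4.625
[0.454  0.2532 0.1456] [ 9.888e-01  1.489e-01  5.000e-04 -2.000e-04] [ 0.1  0.9 -1. ] 4.675
[0.4532 0.253  0.1443] [ 9.888e-01  1.489e-01 -8.000e-04  1.000e-04] [-0.6 -0.1  0.1] 4.725
[0.4528 0.2528 0.1435] [ 9.889e-01  1.489e-01 -1.500e-03  2.000e-04] [-0.4  0.1 -1.1] 4.775
```

View pics/w3.png

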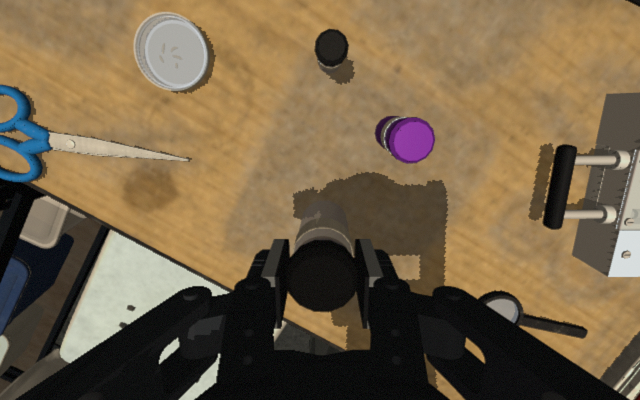

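The wrist view shows the wide tube held upright between the pads, with its stopper about (322,277).

Run:
```python
from h import *
c=load('w3'); p=onz(c,322,277,.1815); print(p, p-np.array([.4554,.2537,.1478]))
t=load('top1'); g=t['image'][:,:,::-1]
print(proj(t,p)); s=ctrl.get_state(); print(s['eef_pos'],s['tcp_rot'])
cv2.imwrite('pics/crop2.png',cv2.resize(g[175:275,235:335],None,fx=5,fy=5,interpolation=cv2.INTER_CUBIC))
```

```text
[0.45696931 0.25333523 0.1815    ] [ 0.00156931 -0.00036477  0.0337    ]
[280.07419516 222.48460942]
[0.45286669 0.25273009 0.14316911] [ 9.88855364e-01  1.48868225e-01 -1.80153265e-03  2.74574878e-04]
```

View pics/crop2.png

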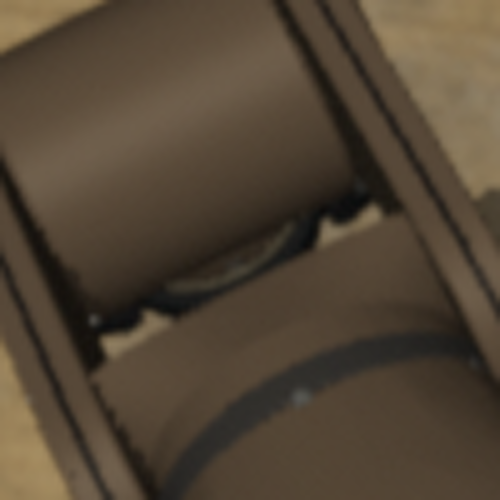

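The arm hides the tube from the top camera, but the wrist estimate puts the tube axis within 2 mm of the TCP. Moving over the wide port.

Call:
drive_tool(
  moves=[
    [[0,0,0],[0.01,0.051,0],0.02],
    [[0,0,0],[0.01,0.051,0],0.02],
    [[0,0,0],[0.01,0.051,0],0.02],
    [[0,0,0],[0.01,0.051,0],0.02],
    [[0,0,0],[0.01,0.051,0],0.02],
  ],
)

```text
time: 5.5
eef_pos: [0.5768, 0.0226, 0.1435]
tcp_rot: [0.989, 0.149, -0.001, -0.0]
contact_force: [1.1, 1.0, -1.0]
opening: 0.36
finger_force: 25.0
```

Call:
drive_tool(
  moves=[
    [[0,0,0],[0.0106,0.0496,0.02],0.02],
    [[0,0,0],[0,0,0.01],0.02],
    [[0,0,0],[0,0,0],0.02],
    [[0,0,0],[0,0,0],0.02],
  ],
)

```text
time: 6.0
eef_pos: [0.6011, -0.0189, 0.1148]
tcp_rot: [0.989, 0.15, -0.0, -0.0]
contact_force: [-0.1, -0.2, -0.3]
opening: 0.357
finger_force: 25.1
```

Run:
```python
from h import *
c=grab('wrist','w4'); s=ctrl.get_state(); print(s['eef_pos'],s['tcp_rot'],s['contact_force'])
print(proj(c,(.601,-.0205,.044)))
print(s['time']); grab('scene','s4')
```

```text
[ 0.60146429 -0.01888293  0.11539742] [ 9.88733590e-01  1.49685887e-01  1.45679904e-04 -4.47016197e-05] [ 0.19467648  0.21053594 -0.66686597]
[322.69155195 204.05761501]
6.05
```

View pics/w4.png

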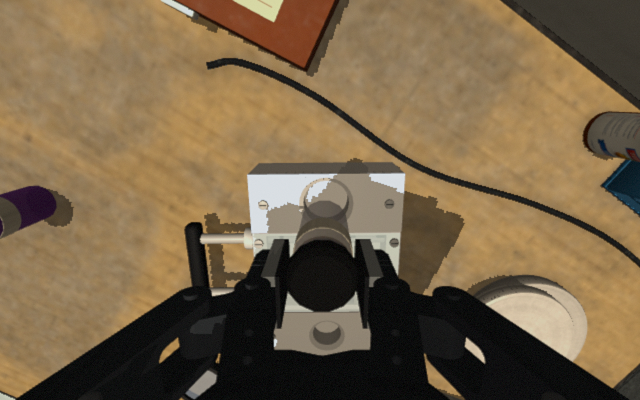

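Run:
```python
from h import *
c=load('w4'); e=np.array([.6014,-.0189,.1152])
for n,u,v,z in [('port',326.5,196.5,.044),('stop',322,277,.1152+.0337),('np',326.5,333,.044)]:
    p=onz(c,u,v,z); print(n,p.round(4),(p-e).round(4))
print(proj(c,(e[0]+.001,e[1],.1152-.042)))
s=load('s4')
cv2.imwrite('pics/crop3.png',cv2.resize(s['image'][90:215,280:440],None,fx=5,fy=4.8,interpolation=cv2.INTER_CUBIC)[:,:,::-1])
```

```text
port [ 0.6072 -0.0214  0.044 ] [ 0.0058 -0.0025 -0.0712]
stop [ 0.6031 -0.0193  0.1489] [ 0.0017 -0.0004  0.0337]
np [ 0.4975 -0.0559  0.044 ] [-0.1039 -0.037  -0.0712]
[321.03139166 215.43830776]
```

View pics/crop3.png

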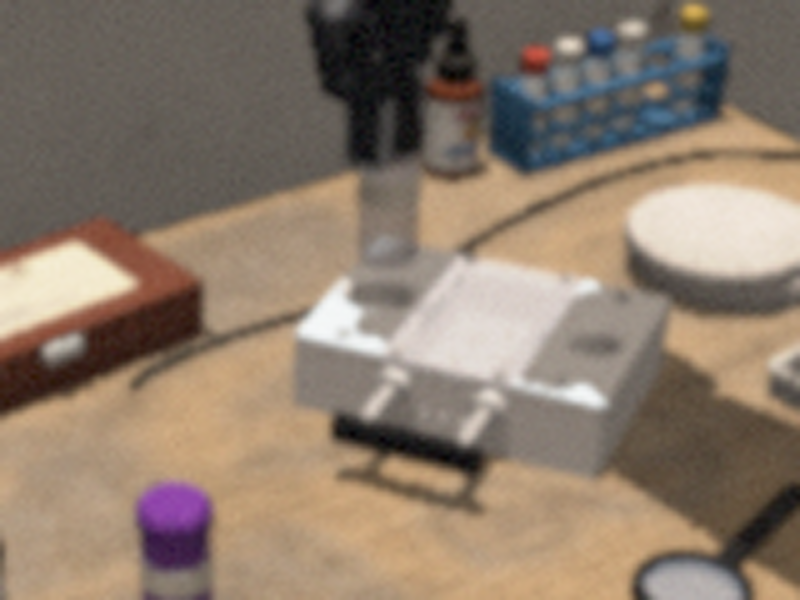

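The scene view shows the wide tube hanging just above the wide port: foot centre (357.6,141.7), port centre (356.6,150.8). I'll resolve the 4 mm question numerically, since I have used all ten pictures.

Run:
```python
from h import *
s=load('s4')
f=onz(s,357.6,141.7,.1152-.0425); p=onz(s,356.6,150.8,.044); print('scene foot',f,'port',p,p-f)
print((onz(s,357.6,142.7,.0727)-f).round(4),(onz(s,358.6,141.7,.0727)-f).round(4))
# port rim in top0 / w1 numerically: local contours, ellipse fits
for tag,(u,v),r,z in [('top0',(402.7,143.8),14,.044),('top0',(429.2,189.7),12,.044),('w1',(352,81),28,.044),('w1',(350,195),22,.044),('w4',(326,197),32,.044)]:
    c=load(tag); x0,y0=int(u)-r,int(v)-r
    g=cv2.cvtColor(c['image'],cv2.COLOR_RGB2GRAY)[y0:y0+2*r+1,x0:x0+2*r+1]
    k=6; G=cv2.GaussianBlur(cv2.resize(g,None,fx=k,fy=k,interpolation=cv2.INTER_CUBIC),(0,0),3)
    ed=cv2.Canny(G,20,50); cs,_=cv2.findContours(ed,cv2.RETR_LIST,cv2.CHAIN_APPROX_NONE)
    for q in cs:
        if len(q)>20*k:
            (a,b),(m,M),_=cv2.fitEllipse(q)
            if m>0.75*M and m>6*k: U,V=x0+(a+.5)/k-.5,y0+(b+.5)/k-.5; print(tag,round(U,1),round(V,1),round(m/k,1),round(M/k,1),onz(c,U,V,z).round(4),'dia mm',round(1000*np.linalg.norm(onz(c,U+M/k,V,z)-onz(c,U,V,z)),1))
```

```text
scene foot [ 0.59362639 -0.01790857  0.0727    ] port [ 0.59761999 -0.02049851  0.044     ] [ 0.0039936  -0.00258994 -0.0287    ]
[-0.0031  0.0037  0.    ] [-0.0018 -0.0016  0.    ]
w1 351.5 80.9 32.6 35.3 [ 0.6017 -0.0208  0.044 ] dia mm 33.4
```

The wrist and scene views both put the port about (+4,-2.5) mm from the tube, so I'll correct by (3,3) mm in tool axes and descend.

Call:
drive_tool(
  moves=[
    [[0,0,0],[0.003,0.003,0.01],0.02],
    [[0,0,0],[0,0,0.015],0.02],
    [[0,0,0],[0,0,0.006],0.02],
    [[0,0,0],[0,0,0.005],0.02],
    [[0,0,0],[0,0,0],0.02],
  ],
)

```text
time: 6.72
eef_pos: [0.6064, -0.0208, 0.08]
tcp_rot: [0.989, 0.149, 0.001, -0.001]
contact_force: [-0.7, 3.1, 0.6]
opening: 0.364
finger_force: 26.5
```

Call:
drive_tool(
  moves=[
    [[0,0,0],[0,0,0.004],0.02],
    [[0,0,0],[0,0,0.004],0.02],
    [[0,0,0],[0,0,0],0.02],
    [[0,0,0],[0,0,0],0.02],
  ],
)

```text
time: 7.22
eef_pos: [0.6061, -0.0219, 0.0722]
tcp_rot: [0.989, 0.149, 0.0, -0.0]
contact_force: [-0.9, 4.0, 9.5]
opening: 0.361
finger_force: 27.1
```

Call:
drive_tool(
  moves=[
    [[0,0,0],[0,-0.0015,0],0.02],
    [[0,0,0],[0,0,0.002],0.02],
    [[0,0,0],[0,0,0.002],0.02],
    [[0,0,0],[0,0,0],0.02],
  ],
)

```text
time: 7.72
eef_pos: [0.6079, -0.0216, 0.0721]
tcp_rot: [0.989, 0.149, 0.003, 0.001]
contact_force: [-4.1, 2.9, 21.1]
opening: 0.362
finger_force: 27.9
```

Steady reaction at a height consistent with the floor: the grip was at about 0.048, and 0.072 − 0.048 ≈ 0.025. Releasing.

Call:
drive_tool(
  moves=[
    [[0,0,0],[0,0,-0.003],0.02],
    [[0,0,0],[0,0,0],0.05],
    [[0,0,0],[0,0,0],0.05],
    [[0,0,0],[0,0,-0.015],0.06],
    [[0,0,0],[0,0,-0.06],0.06],
  ],
)

```text
time: 8.35
eef_pos: [0.6016, -0.0204, 0.1411]
tcp_rot: [0.989, 0.149, -0.005, -0.002]
contact_force: [0.5, -0.9, 1.2]
opening: 0.704
finger_force: 0.0
```

Run:
```python
from h import *
s=ctrl.get_state(); print(s['eef_pos'],s['tcp_rot'],s['opening'],s['contact_force'])
c=grab('wrist','w5'); g=cv2.cvtColor(c['image'],cv2.COLOR_RGB2GRAY)
for z in (.104,.110,.078): print(z,proj(c,(.607,-.0215,z)).round(1))
# dark blob near
m=(g<40).astype(np.uint8); k,l,st,ce=cv2.connectedComponentsWithStats(m)
for i in range(1,k):
    if 150<st[i,4]<200000: print(st[i],ce[i].round(1))
```

```text
[ 0.60162183 -0.02035648  0.14112502] [ 0.98885797  0.14876535 -0.00510458 -0.00165276] 0.7044378666699217 [ 0.49660117 -0.94544364  1.18703673]
0.104 [325.  211.9]
0.11 [325.1 215.3]
0.078 [324.8 199.2]
[208   0 132  73 458] [297.3  39. ]
[ 519   26  121  190 2919] [605.  142.8]
[ 216   60  424  280 2587] [449.5 172.5]
[626 122  14  32 328] [633.8 138. ]
[  29  178   49   38 1016] [ 57.5 193.3]
[ 302  191   50   50 1922] [326.6 215.6]
[  0 193  34  44 972] [ 15. 211.]
[    4   210   636   190 45436] [320.1 348. ]
```

The stopper is at (326.6,215.6) with the expected size and place. Now the narrow tube.

Call:
drive_tool(
  moves=[
    [[0,0,0],[0.0,0,-0.04],0.06],
    [[0,0,0],[0.0095,-0.06,0],0.06],
    [[0,0,0],[0.0095,-0.06,0],0.06],
    [[0,0,0],[0.0095,-0.06,0],0.055],
    [[0,0,0],[0.0095,-0.06,0],0.055],
  ],
)

```text
time: 9.02
eef_pos: [0.5706, 0.2216, 0.186]
tcp_rot: [0.989, 0.149, 0.001, 0.0]
contact_force: [0.0, -0.4, 0.3]
opening: 0.645
finger_force: 0.0
```

Call:
drive_tool(
  moves=[
    [[0,0,0],[0.0095,-0.06,0],0.05],
    [[0,0,0],[0,0,0],0.05],
    [[0,0,0],[0,0,0],0.05],
    [[0,0,0],[0,0,0],0.05],
  ],
)

```text
time: 9.52
eef_pos: [0.5626, 0.2786, 0.1852]
tcp_rot: [0.989, 0.148, 0.0, 0.0]
contact_force: [0.9, -0.6, 1.1]
opening: 0.587
finger_force: 0.0
```

```bash
cat > blobs.py <<'E'
from h import *
def blobs(c,th=40,lo=60,hi=3500):
    g=cv2.cvtColor(c['image'],cv2.COLOR_RGB2GRAY)
    k,l,st,ce=cv2.connectedComponentsWithStats((g<th).astype(np.uint8))
    for i in range(1,k):
        if lo<st[i,4]<hi and .6<st[i,2]/st[i,3]<1.7: print(st[i],ce[i].round(1))
E
python3 - <<'E'
from blobs import *
s=ctrl.get_state(); print(s['eef_pos'],s['tcp_rot'],s['opening'])
c=grab('wrist','w6'); print(proj(c,(.558,.281,.078)).round(1)); blobs(c)
o,_=ray(c,0,0); print(o)
c=grab('top','top2'); print('top'); print(proj(c,(.6006,-.0196,.104)),proj(c,(.6006,-.0196,.11))); blobs(c)
c=grab('scene','s6'); print('scene'); print(proj(c,(.6006,-.0196,.104)),proj(c,(.6006,-.0196,.11))); blobs(c)
E
```

```text
[0.56257177 0.27856034 0.18516805] [9.88993366e-01 1.47959735e-01 6.39888202e-05 1.83824280e-04] 0.5872763308650963
[316.2 194.3]
[ 455    0  174  133 2433] [524.5  74.1]
[307 179  26  26 536] [319.5 191.4]
[359 215  28  23 284] [370.1 223.1]
[0.63027599 0.29849845 0.33796245]
top
[407.96754255 134.55230027] [408.52755148 133.56405589]
[188  74  91  84 688] [238.4 129.2]
[402 126  14  17 157] [408.2 135.3]
[282 145  30  36 148] [298.3 161.6]
[420 344  35  22 315] [434.8 354.2]
scene
[356.32241829 129.13377184] [356.41277862 126.90600001]
[ 207    0   70   44 1354] [233.9  19.9]
```

Call:
drive_tool(
  moves=[
    [[0,0,0],[-0.002,-0.0005,0.02],0.05],
    [[0,0,0],[0,0,0.045],0.05],
    [[0,0,0],[0,0,0.042],0.05],
    [[0,0,0],[0,0,0.03],0.05],
    [[0,0,0],[0,0,0],0.05],
  ],
)

```text
time: 10.3
eef_pos: [0.5567, 0.2785, 0.0433]
tcp_rot: [0.989, 0.149, -0.004, 0.001]
contact_force: [-0.6, 0.1, 0.6]
opening: 0.587
finger_force: 0.0
```

Call:
drive_tool(
  moves=[
    [[0,0,0],[0,0,0],0.01],
    [[0,0,0],[0,0,0],0.01],
    [[0,0,0],[0,0,0],0.01],
    [[0,0,0],[0,0,0],0.01],
    [[0,0,0],[0,0,0],0.01],
  ],
)

```text
time: 10.92
eef_pos: [0.5613, 0.2803, 0.0499]
tcp_rot: [0.989, 0.149, 0.002, -0.0]
contact_force: [-0.7, -0.1, 6.3]
opening: 0.237
finger_force: 24.9
```

Call:
drive_tool(
  moves=[
    [[0,0,0],[0,0,-0.01],0.01],
    [[0,0,0],[0,0,-0.04],0.01],
    [[0,0,0],[0,0,-0.05],0.01],
    [[0,0,0],[-0.0263,0.0504,0],0.01],
    [[0,0,0],[-0.0263,0.0504,0],0.01],
  ],
)

```text
time: 11.55
eef_pos: [0.5392, 0.1673, 0.149]
tcp_rot: [0.989, 0.15, 0.001, 0.0]
contact_force: [-0.1, 0.5, -1.3]
opening: 0.239
finger_force: 24.6
```

Call:
drive_tool(
  moves=[
    [[0,0,0],[-0.0263,0.0504,0],0.01],
    [[0,0,0],[-0.0263,0.0504,0],0.01],
    [[0,0,0],[-0.0263,0.0504,0],0.01],
    [[0,0,0],[-0.0263,0.0504,0],0.01],
    [[0,0,0],[0,0,0.015],0.01],
  ],
)

```text
time: 12.18
eef_pos: [0.4985, -0.059, 0.1342]
tcp_rot: [0.989, 0.146, 0.001, 0.001]
contact_force: [-0.5, 1.1, -0.6]
opening: 0.238
finger_force: 24.7
```

Call:
drive_tool(
  moves=[
    [[0,0,0],[0,0,0],0.01],
    [[0,0,0],[0,0,0],0.01],
    [[0,0,0],[0,0,0],0.01],
  ],
)

```text
time: 12.55
eef_pos: [0.4986, -0.0544, 0.1333]
tcp_rot: [0.989, 0.15, 0.0, 0.0]
contact_force: [0.6, -0.2, -0.2]
opening: 0.24
finger_force: 24.7
```

Run:
```python
from h import *
s=ctrl.get_state(); e=s['eef_pos']; print(e,s['tcp_rot'],s['contact_force'])
c=grab('wrist','w7'); grab('scene','s7')
print('np pred',proj(c,(.4985,-.0555,.044)),'stop pred',proj(c,(e[0]+.001,e[1],e[2]+.03)))
def ell(c,box,k=4,s=2,lo=15,hi=40):
    x0,y0,x1,y1=box; g=cv2.cvtColor(c['image'],cv2.COLOR_RGB2GRAY)[y0:y1,x0:x1]
    G=cv2.GaussianBlur(cv2.resize(g,None,fx=k,fy=k,interpolation=cv2.INTER_CUBIC),(0,0),s*k/2)
    cs,_=cv2.findContours(cv2.Canny(G,lo,hi),cv2.RETR_LIST,cv2.CHAIN_APPROX_NONE)
    for q in cs:
        if len(q)>12*k:
            (a,b),(m,M),_=cv2.fitEllipse(q); bb=np.array(cv2.boundingRect(q))/k+[x0,y0,0,0]
            print(round(x0+a/k,1),round(y0+b/k,1),round(m/k,1),round(M/k,1),len(q)//k,bb.round(0))
u,v=proj(c,(.4985,-.0555,.044)).astype(int)
ell(c,(u-40,v-45,u+40,v+20))
g=cv2.cvtColor(c['image'],cv2.COLOR_RGB2GRAY)
print(g[v-40:v+20:3,u-42:u+42:3])
```

```text
[ 0.49860575 -0.05443464  0.13331564] [9.88696424e-01 1.49931141e-01 1.80154096e-04 3.13333158e-05] [ 0.60977173 -0.16742563 -0.2415877 ]
np pred [321.89290465 196.63694438] stop pred [320.46352911 273.67054962]
336.2 184.2 9.0 15.7 13 [332. 176.   4.   5.]
297.1 174.1 0.5 32.2 70 [281. 174.  35.   1.]
329.9 173.8 0.4 13.2 26 [322. 174.  14.   1.]
356.9 172.0 0.6 6.9 15 [353. 172.   8.   1.]
344.9 172.1 0.4 12.2 26 [338. 172.  13.   1.]
[[157 167 166 166 167 165 167 167 167 165 167 166 167 166 168 167 167 168
  167 168 168 169 166 167 168 169 170 167]
 [154 167 167 167 166 166 165 164 167 168 167 167 167 168 167 165 167 166
  166 164 167 167 166 165 166 165 166 166]
 [145 160 159 159 158 160 158 159 158 160 159 149 147 147 146 147 148 147
  145 145 145 144 146 145 155 158 158 158]
 [159 160 159 159 158 158 157 158 160 159 158 153 152 150 152 149 150 151
  152 152 153 153 152 154 156 158 158 157]
 [177 179 176 178 177 178 178 178 178 178 178 177 164 140 141 140 143 178
  179 178 177 179 179 179 179 178 176 178]
 [178 177 178 177 178 177 178 178 177 175 176 176 163 146 145 145 145 176

[... 981 characters left out ...]
202 200 201 203 201 202 191 146 171 100 112 127 126 127 127 129 127 127
  129  75 101 128 127 128 126 125 126 126]
 [201 200 149 192 140 131 126 125 115 101  65 127 128 128 127 128 128 128
  125  65  99 127 127 127 128 128 126 126]
 [124 125 125 127 126 125 126 127 126 101  61  90 125 104  84 100 109 124
   58  86  99 127 125 127 128 126 126 125]
 [126 125 124 124 127 127 125 128 127 102  86  62  65  75  80  77  66  53
   60 100 109 126 126 126 126 126 126 126]
 [126 124 125 126 124 127 126 126 127 113  88  73  67  64  64  61  59  56
   65 100 126 127 128 126 127 124 127 126]
 [126 125 124 126 126 127 127 127 126 128  75  78  77  71  65  63  66  68
   64 109 128 127 127 126 127 127 128 125]]
```

Run:
```python
from h import *
np.set_printoptions(linewidth=220)
c=load('w7'); g=cv2.cvtColor(c['image'],cv2.COLOR_RGB2GRAY)
print('wrist rows from 200, cols 284..356 step2'); print(g[200:310:3,284:358:2])
s=load('s7'); f=proj(s,(.4975,-.056,.083)); p=proj(s,(.4965,-.0565,.044)); print(f,p)
u,v=p.astype(int); h=cv2.cvtColor(s['image'],cv2.COLOR_RGB2GRAY)
print(u-18,v-22); print(h[v-22:v+12,u-18:u+18])
```

```text
wrist rows from 200, cols 284..356 step2
[[199 189 201 ... 127 127 126]
 [132 124 127 ... 126 126 126]
 [124 126 126 ... 126 127 125]
 ...
 [ 14  10   8 ...  22   9   6]
 [ 10  12   9 ...  20  15   5]
 [ 10  11  10 ...  20  14   7]]
[399.6414235  145.61939604] [398.45813663 159.72743024]
380 137
[[103 117 132 ... 225 225 229]
 [128 144 154 ... 224 225 225]
 [150 157 158 ... 222 224 225]
 ...
 [175 199 216 ...  84  84  86]
 [170 188 210 ...  83  78  77]
 [159 169 180 ...  79  76  76]]
```

Run:
```python
from h import *
c=load('w7'); g=cv2.cvtColor(c['image'],cv2.COLOR_RGB2GRAY)
for v in range(200,304,4): print(v,' '.join('%3d'%x for x in g[v,290:354:2]))
s=load('s7'); h=cv2.cvtColor(s['image'],cv2.COLOR_RGB2GRAY)
print()
for v in range(130,172): print(v,' '.join('%3d'%x for x in h[v,382:420]))
```

```text
200 200 135 190 146 131 126 125 105 100  61 123 128 129 126 129 129 127 128 127 127 128 128 112  59 100 102 128 126 128 126 126 127
204 126 126 125 125 127 127 128 107 101  82  58  90 127 123 104  84  90 100 109 121 124  75  57  86  98 107 127 126 127 127 126 127
208 126 125 126 126 126 127 127 127 104 100  84  64  64  64  63  66  67  63  59  55  56  57  82 100 100 126 128 126 128 127 127 128
212 125 128 126 126 127 125 126 127 128  91  75  77  73  66  66  62  61  61  60  59  65  67  65 107 127 127 127 127 127 128 128 125
216 127 127 124 127 128 126 127 126 127  84  86  83  77  75  74  74  72  73  70  69  70  70  74  72 123 127 126 127 126 128 127 126
220 126 124 126 126 126 127 126 126 116  82  84  84  85  84  83  82  80  80  77  75  77  75  71  70 120 128 126 126 126 125 126 125
224 125 126 127 126 126 126 127 127 101  82  84  73  62  58  63  63  63  60  62  62  61  68  74  72  98 129 125 126 124 128 126 126
228 121 122 123 126 123 127  93  81  74  61  63  63  61  61  60  62  65  62  61  61  60  61  56  57  55  68  68  68  71  71  69  69
232 121 122 118 115 117 116  58  59  58  59 
[... 8184 characters left out ...]
 150 146 147 140 126 108 105 103 103  99  96  91  82  85  89  87  82  82  78
168 216 229 240 243 244 244 246 245 243 240 234 233 234 224 190 177 170 157 151 154 150 145 131 115 105 104 106 102 100  91  87  84  84  86  81  79  77  75
169 210 229 238 243 245 244 245 244 243 236 219 219 231 234 230 225 215 188 178 175 168 143 121 105 102 104 106  98  96  89  86  83  78  77  77  78  78  76
170 180 200 220 230 237 240 240 242 243 233 215 203 224 238 242 240 237 230 223 223 200 153 119 105 101 101  99  97  88  83  80  79  76  76  71  70  76  77
171 140 155 170 184 202 214 221 230 236 230 222 219 232 242 245 244 244 243 241 236 212 152 113 106 102 104  98  94  87  82  79  81  75  76  79  77  80  80
```

Run:
```python
from h import *
s=load('s7'); f=onz(s,400.5,144.3,.0834); p=onz(s,399.3,161.3,.044); print('scene',f,p,p-f)
c=load('w7'); a=onz(c,322.2,272,.1333+.0281); q=onz(c,322.7,199.5,.044); print('wrist',a,q,q-a)
```

```text
scene [ 0.49919209 -0.06178786  0.0834    ] [ 0.4909328  -0.05209699  0.044     ] [-0.00825929  0.00969087 -0.0394    ]
wrist [ 0.4995429  -0.05521843  0.1614    ] [ 0.49648935 -0.05677601  0.044     ] [-0.00305356 -0.00155758 -0.1174    ]
```

Run:
```python
from h import *
for tag,u0,u1,v0,v1,sx,sy in [('w4',296,360,166,222,2,2),('w7',300,346,176,214,1,2)]:
    g=cv2.cvtColor(load(tag)['image'],cv2.COLOR_RGB2GRAY); print(tag)
    for v in range(v0,v1,sy): print(v,' '.join('%3d'%x for x in g[v,u0:u1:sx]))
```

```text
w4
166  82  81  81  81  83  82  83  83  83  81  81  81  82  82  82  84  82  82  81  83  82  82  81  81  81  71  70  71  69  68  70  68
168  83  80  81  82  81  80  82  83  82  81  81  83  81  83  83  82  82  80  81  82  83  82  81  68  71  68  70  69  70  70  69  69
170  83  83  83  82  82  81  82  81  80  82  82  83  83  83  82  83  80  82  81  83  81  79  69  71  70  67  70  71  69  70  72  70
172  79  80  82  77  79  80  80  81  72  81  81  82  80  78  80  81  79  73  79  83  83  72  68  69  69  70  70  67  71  68  72  71
174 172 171 194 194 195 195 194 195 194 195 194 194 195 195 193 194 196 222 222 212 207 141 142 140 142 142 141 141 141 142 142 142
176 223 222 221 222 222 221 222 221 221 222 222 222 220 222 223 222 222 223 220 142 131 142 142 142 142 143 142 143 142 144 141 142
178 220 221 220 221 221 221 221 221 221 221 220 217 205 195 180 193 154 181 193 139 142 142 142 141 144 143 141 142 142 142 141 141
180 221 221 220 221 221 222 221 222 220 204 154 187 192 194 198 199 198 134 113 112 114 129 138 143 142 143 141 143 141 143 142 141
182 221 221 221 221 221 222 222 198 188 1
[... 5473 characters left out ...]
  61  61  70  76  80  82  82  81  82  80  81  81  80  78  79  75  74  71  63  58  59  58  64  87  97 100 100 100 119 126 126 127 126 127
208 127 127 127 128 127 116 104 100 100 100  84  69  64  64  64  65  64  62  63  66  66  68  67  67  63  61  59  62  55  58  56  53  57  58  82  97 100  97 100 117 126 127 128 128 126 128
210 126 126 126 127 127 125 113 103  97  88  78  77  73  66  64  67  63  62  64  63  63  64  61  62  61  58  60  59  57  57  56  58  61  65  78  96 100 101 114 126 127 126 127 127 127 128
212 125 127 126 128 127 128 128 118  91  74  75  76  77  76  73  71  66  66  66  65  62  63  61  61  61  58  60  61  59  63  65  66  67  65  65  76 107 124 127 127 127 127 127 127 127 125
```

Edge profiles give narrow-port centre (322.3,201.2), and wide and narrow 112.4 mm apart, consistent with the earlier views. After bias correction from the wide insertion, the tube is about 1 mm off. Descending with force checks.

Call:
drive_tool(
  moves=[
    [[0,0,0],[-0.001,0,0.015],0.01],
    [[0,0,0],[0,0,0.018],0.01],
    [[0,0,0],[0,0,0.005],0.01],
    [[0,0,0],[0,0,0.005],0.01],
    [[0,0,0],[0,0,0],0.01],
  ],
)

```text
time: 13.28
eef_pos: [0.4979, -0.0561, 0.0903]
tcp_rot: [0.989, 0.149, 0.0, 0.0]
contact_force: [-0.5, 0.3, -1.1]
opening: 0.238
finger_force: 25.3
```

Call:
drive_tool(
  moves=[
    [[0,0,0],[0,0,0.005],0.01],
    [[0,0,0],[0,0,0.004],0.01],
    [[0,0,0],[0,0,0],0.01],
    [[0,0,0],[0,0,0],0.01],
  ],
)

```text
time: 13.78
eef_pos: [0.4971, -0.0558, 0.0807]
tcp_rot: [0.989, 0.149, -0.0, -0.0]
contact_force: [-0.3, -0.1, -0.9]
opening: 0.238
finger_force: 25.2
```

Sliding in freely. Pressing home.

Call:
drive_tool(
  moves=[
    [[0,0,0],[0,0,0.004],0.01],
    [[0,0,0],[0,0,0.003],0.01],
    [[0,0,0],[0,0,0.002],0.01],
    [[0,0,0],[0,0,0],0.01],
    [[0,0,0],[0,0,0],0.01],
  ],
)

```text
time: 14.4
eef_pos: [0.5001, -0.0562, 0.0758]
tcp_rot: [0.989, 0.149, 0.003, 0.001]
contact_force: [-1.3, 2.0, 14.7]
opening: 0.241
finger_force: 26.4
```

Call:
drive_tool(
  moves=[
    [[0,0,0],[0,0,-0.003],0.01],
    [[0,0,0],[0,0,0],0.045],
    [[0,0,0],[0,0,0],0.045],
    [[0,0,0],[0,0,-0.015],0.05],
    [[0,0,0],[0,0,-0.06],0.05],
  ],
)

```text
time: 15.02
eef_pos: [0.4943, -0.055, 0.1474]
tcp_rot: [0.989, 0.149, -0.004, -0.002]
contact_force: [0.6, -1.1, -0.5]
opening: 0.59
finger_force: 0.0
```

Call:
drive_tool(
  moves=[
    [[0,0,0],[0,0,-0.03],0.04],
    [[0,0,0],[0.018,-0.0345,0],0.04],
    [[0,0,0],[0.018,-0.0345,0],0.04],
    [[0,0,0],[0.018,-0.0345,0],0.04],
    [[0,0,0],[0,0,0],0.04],
  ],
)

```text
time: 15.65
eef_pos: [0.5187, 0.0608, 0.1809]
tcp_rot: [0.989, 0.151, 0.0, -0.0]
contact_force: [1.2, 0.4, -0.4]
opening: 0.472
finger_force: 0.0
```

Call:
drive_tool(
  moves=[
    [[0,0,0],[0,0,0],0.04],
    [[0,0,0],[0,0,0],0.04],
  ],
)

```text
time: 15.9
eef_pos: [0.5184, 0.058, 0.1802]
tcp_rot: [0.989, 0.148, 0.0, 0.0]
contact_force: [-0.4, -0.4, -0.5]
opening: 0.466
finger_force: 0.0
```

Run:
```python
from blobs import *
s=ctrl.get_state(); e=s['eef_pos']; print(e,s['tcp_rot'],s['opening'])
c=grab('wrist','w8'); blobs(c,45,200,6000)
for X in [(.605,-.021,.104),(.498,-.0555,.104),(.5195,.059,.037)]: print(proj(c,X).round(1))
g=cv2.cvtColor(c['image'],cv2.COLOR_RGB2GRAY)
k,l,st,ce=cv2.connectedComponentsWithStats((g<45).astype(np.uint8))
u,v=proj(c,(.5195,.059,.037)).astype(int)
for i in set(l[v-15:v+15,u-15:u+15].ravel())-{0}: print('bar?',st[i],ce[i],cv2.minAreaRect(np.argwhere(l==i)[:,::-1].astype(np.float32)) if st[i,4]>100 else '')
for t in('top','scene'):
    c=grab(t,t+'8'); print(t); blobs(c,45,40,400)
    for X in [(.6006,-.0196,.104),(.4946,-.0532,.104)]: print(proj(c,X).round(1))
```

```text
[0.51840061 0.05801174 0.18020183] [9.88952623e-01 1.48231874e-01 2.63561713e-05 1.42428240e-04] 0.46612259812272866
[ 442  100   50   45 1743] [466.5 121.7]
[166 114  27  31 406] [181.8 127.6]
[140 116  31  38 417] [160.1 131.9]
[434 252  30  29 645] [448.6 265.9]
[469.1 117.2]
[452.9 266.2]
[320.1 178.4]
bar? [314 140  13  78 939] [320.02342918 178.34930777] ((320.0, 178.5), (77.0, 12.0), 90.0)
top
[485  68   9   9  58] [489.3  71.9]
[481  73  11   9  44] [484.8  78.4]
[408.  134.6]
[436.2 183.1]
scene
[352 129  10   8  61] [356.5 132.5]
[398 139   8   7  44] [401.4 142.1]
[423 192  18  17  85] [431.4 199.9]
[356.3 129.1]
[400.9 138.6]
```

Both stoppers sit where seated tubes should. The bar is centred under the tool at (320,178.5), aligned with the jaws. Descending onto the bar.

Call:
drive_tool(
  moves=[
    [[0,0,0],[0.001,0,0.04],0.04],
    [[0,0,0],[0,0,0.045],0.04],
    [[0,0,0],[0,0,0.04],0.04],
    [[0,0,0],[0,0,0.025],0.04],
    [[0,0,0],[0,0,0],0.04],
  ],
  grip_force=50,
)

```text
time: 16.68
eef_pos: [0.5173, 0.0589, 0.0278]
tcp_rot: [0.989, 0.148, -0.003, -0.001]
contact_force: [0.1, -0.2, 0.3]
opening: 0.468
finger_force: 0.0
```

Call:
drive_tool(
  moves=[
    [[0,0,0],[0,0,0],0.03],
    [[0,0,0],[0,0,0],0.005],
    [[0,0,0],[0,0,0],0.005],
    [[0,0,0],[0,0,0],0.005],
    [[0,0,0],[0,0,0],0.005],
  ],
)

```text
time: 17.3
eef_pos: [0.5195, 0.0593, 0.0302]
tcp_rot: [0.989, 0.149, 0.0, 0.0]
contact_force: [-0.0, -0.1, -0.1]
opening: 0.058
finger_force: 0.0
```

No contact: the fingers closed to 5 mm without touching the bar. Checking where it is.

Run:
```python
from h import *
s=ctrl.get_state(); print(s['eef_pos'],s['opening'],s['finger_force'],s['contact_force'])
c=grab('wrist','w9'); print(proj(c,(.5195,.059,.037)),proj(c,(.5195,.059,.03)))
a=cv2.resize(cv2.cvtColor(c['image'],cv2.COLOR_RGB2GRAY),(64,40),interpolation=cv2.INTER_AREA)
for r in range(12,36): print(r*10,' '.join('%3d'%x for x in a[r,14:50]))
for t in('scene','top'):
    c=grab(t,t+'9'); g=cv2.cvtColor(c['image'],cv2.COLOR_RGB2GRAY); u,v=proj(c,(.5195,.059,.03)).astype(int); print(t,u,v)
    for q in range(v-16,v+14): print(q,' '.join('%3d'%x for x in g[q,u-22:u+20]))
```

```text
[0.51946802 0.05926621 0.03024367] 0.058327735406127325 0.0 [-0.03115971 -0.13571591 -0.08403848]
[320.50597394 251.35453161] [320.55071492 245.273304  ]
120 114 120 120 117 120 121 117 118 126 127 123 125 125 125 119 119 121 124 117 121 125 127 125 123 124 126 114  71  70 145 201 201 201 201 200 200
130 113 117 118 118 119 119 125 119 119 120 123 127 123 123 122 123 123 121 119 120 120 123 123 126 128 130 110  71  70 157 195 172 189 201 201 200
140 117 115 114 118 119 119 121 120 119 117 117 124 126 125 118 119 124 124 124 123 118 114 126 124 126 133 109  71  70 167 194 152 171 201 201 201
150 115 115 108 113 122 124 119 118 117 120 122 119 120 126 124 120 125 128 127 123 110 111 118 122 119 125 105  71  70 179 201 201 200 201 201 201
160 108 114 113 118 121 121 121 118 113 118 123 130 117 118 125 131 131 130 131 126 122 114 114 118 120 124  98  71  70 191 201 201 201 201 201 201
170 111 115 114 118 120 120 118 113 113 120 124 127 130 127 123 127 132 105  73  88 118 118 116 115 116 119  93  70  69 199 201 201 201 201 201 201
180 114 117 115 114 121 122 117 115 117 119 128 129 122 12
[... 12251 characters left out ...]
  57  57  59
198 143 140 127 122 124 134 121  95  80  76  75  58  37  29  28  29  29  39  70  79  81  79  61  45  70  80  79  66  44  33  35  40  42  46  47  50  52  54  56  57  58  59
199 143 143 142 141 140 126  99  83  78  76  75  61  38  30  28  27  29  39  67  78  79  77  60  41  69  78  77  62  42  33  34  39  43  44  47  51  53  55  56  57  58  59
200 141 142 142 139 124  97  82  78  76  75  74  66  42  30  30  28  28  36  67  77  78  76  57  40  68  76  75  56  37  32  34  38  43  45  47  50  54  55  56  57  59  60
201 137 140 139 124  95  78  74  74  73  73  73  70  46  31  29  28  26  33  64  75  77  75  57  39  66  75  69  49  35  32  36  38  42  43  46  50  53  54  57  59  59  60
```

Run:
```python
from h import *
c=load('w9'); g=cv2.cvtColor(c['image'],cv2.COLOR_RGB2GRAY)
for v in list(range(176,240,12))+list(range(240,346,4)): print(v,' '.join('%3d'%x for x in g[v,280:362:2]))
for X in [(.5195+.955*.037,.059+.296*.037,.037),(.5195-.955*.037,.059-.296*.037,.037)]: print(proj(c,X))
e=np.array([.5195,.0593,.0302]); 
for d in (-.006,.006):
  for z in(-.017,0,.01,.03): print(d,z,proj(c,e+np.array([.295*d,-.955*d,z])).round(1))
```

```text
176 125 124 123 125 125 127 125 127 125 127 130 130 130 131 132 130 133 137  86  67  66  66  69  68  71  67  67  68  73  78 121 127 127 128 125 124 120 116 114 116 119
188 130 135 131 135 134 137 138 138 135 134 132 129 130 128  18  19  18  24  24  23  12  10  16   7  10   3  50  70  72  71  69  67  67  65  64  66  64  62  64  63  64
200 127 128 125 125 123 124 122 124 127 127 131 133 135 135  22   7  11   9  12  17  13  10  13  12   6   9  52  70  71  72  72  72  72  72  70  71  76 115 133 136 136
212 125 125 128 132 134 137 137 134 133 130 127 131 131  68  18   3  10  13   9  10  16  15  12  15   3  11  53  73  72  73  73  72  70  70  69  69  70  69  69  69  68
224  65  65  63  64  62  64  62  64  65  69  66  69  69  68  24  10  13  14  15  12  10  13  11  12  12   5  46  65  65  66  69  70  69  65  69  67  67  68  67  68  66
236  70  71  69  72  72  73  72  72  70  71  68  68  67  68  30   8  14  10  12  12  12  11  16  11   8   6  38  67  65  64  63  61  59  62  63  62  64  63  66  68  68
240  67  69  69  70  72  72  71  69  71  70  72  49  42  45  46  45  43   9   5  14  20  16 
[... 4001 characters left out ...]
13  55  60  59  57  58  57  60  59  59  60  64  61  43   5  17  14   9   7   8  10   7  13  10   6   7   8
340   4  11   5   5  10   9  13  10   7   8   8   6   8  11   9  64  64  63  62  60  59  59  60  60  62  61  61  41  11   6  11  11   5   9  10   6  13   6   9   9   4
344  10   7   9  13  12  10  13  10   4   7   5   5   9   9   7  64  65  65  67  66  65  66  65  64  64  62  64  42   7   4   8   6  15   6  10   6   6   9  13   6  10
[320.29892438 177.2529079 ]
[320.68781793 316.43525344]
-0.006 -0.017 [309.4 232.4]
-0.006 0 [308.2 245.3]
-0.006 0.01 [307.3 254.1]
-0.006 0.03 [305.3 275.6]
0.006 -0.017 [330.9 232.3]
0.006 0 [331.8 245.3]
0.006 0.01 [332.4 254.1]
0.006 0.03 [333.9 275.6]
```

Call:
drive_tool(
  moves=[
    [[0,0,0],[0,0,0],0.0],
    [[0,0,0],[0,0,0],0.0],
  ],
)

```text
time: 17.7
eef_pos: [0.5194, 0.0592, 0.03]
tcp_rot: [0.989, 0.149, -0.0, 0.0]
contact_force: [-0.8, 0.2, 0.7]
opening: -0.004
finger_force: 0.0
```

The fingers shut fully, so they are still above the bar and the tips sit higher than I assumed. Open, go lower while checking force, then close again.

Call:
drive_tool(
  moves=[
    [[0,0,0],[0,0,-0.004],0.04],
    [[0,0,0],[0,0,0],0.04],
    [[0,0,0],[0,0,0],0.04],
    [[0,0,0],[0,0,0.01],0.04],
    [[0,0,0],[0,0,0.005],0.04],
  ],
)

```text
time: 18.32
eef_pos: [0.5187, 0.0592, 0.0179]
tcp_rot: [0.989, 0.149, -0.001, -0.0]
contact_force: [-0.9, 1.0, 0.0]
opening: 0.469
finger_force: 0.0
```

Call:
drive_tool(
  moves=[
    [[0,0,0],[0,0,0.005],0.04],
    [[0,0,0],[0,0,0],0.04],
    [[0,0,0],[0,0,0],0.04],
  ],
)

```text
time: 18.7
eef_pos: [0.5195, 0.0592, 0.0141]
tcp_rot: [0.989, 0.149, 0.0, 0.0]
contact_force: [-0.1, -0.8, -0.3]
opening: 0.472
finger_force: 0.0
```

Run:
```python
from h import *
s=ctrl.get_state(); print(s['eef_pos'],s['tcp_rot'],s['opening'],s['contact_force'])
c=grab('scene','s10'); g=cv2.cvtColor(c['image'],cv2.COLOR_RGB2GRAY)
for q in range(160,200): print(q,' '.join('%3d'%x for x in g[q,335:388]))
for y in(-.02,0,.02):
  for z in (.0,.013,.03): print(y,z,proj(c,(.519-.295*y,.059+.955*y,z)).round(1))
```

```text
[0.51953174 0.05920197 0.01407845] [9.88861656e-01 1.48837555e-01 8.21086406e-05 2.01311805e-05] 0.4719191027078572 [-0.10429951 -0.83191466 -0.29138699]
160 168 171 176 172 170 188 200 216 212 175 114  59  58  82 101 112 112  99  76  59  51  44  52  74  73  42  21  17  18  27  25  20  11  29  26  63 137 200 219 222 222 220 221 226 222 222 221 222 223 223 219 216 206
161 177 179 177 165 146 143 153 160 163 136  81  41  45  68  81  88  90  75  56  55  47  49  74 103 100  70  29  19  21  27  21  22  25  23  23  72 144 206 225 221 221 225 224 224 225 222 224 223 222 220 215 212 203
162 175 176 174 162 140 132 129 132 134 112  71  28  31  47  61  64  65  58  45  39  38  37  66  92  87  64  33  18  22  25  22  20  15  23  33  79 151 209 223 225 222 224 223 224 225 224 225 223 220 216 216 210 191
163 173 174 172 159 138 132 132 130 128 111  71  34  30  36  46  50  45  40  27  33  30  24  44  55  59  48  25  17  18  27  23   2  26  30  57 108 174 215 224 226 224 224 225 224 224 223 220 221 218 217 215 201 182
164 168 171 168 160 143 132 126 128 129 112  78  37  25  30  34  41  38  28  23  2
[... 7203 characters left out ...]
85  84  82  78  82  81  97 112 126 127 115  97  85  82  81
198 162 163 162 165 169 170 169 172 168 169 170 173 169 172 172 174 169 155 140 114  99  87  88  86  92  91  89  86  85  86  74  81  78  75  77  81  85  83  82  80  82  84  88  79  93 105 114 114  96  86  83  82  78
199 157 163 161 164 166 169 169 172 169 177 172 174 178 178 175 172 158 133 110  97  89  88  84  88  87  86  89  93 105  99  89  86  77  78  80  77  84  84  87  84  83  82  85  82  86  93  94  93  82  80  76  83  83
-0.02 0.0 [363.  187.1]
-0.02 0.013 [363.3 182.7]
-0.02 0.03 [363.6 176.8]
0 0.0 [359.8 191.7]
0 0.013 [360.  187.2]
0 0.03 [360.3 181.3]
0.02 0.0 [356.5 196.3]
0.02 0.013 [356.7 191.9]
0.02 0.03 [357.  185.9]
```

The near finger's tip, at (356,187), is now in front of the bar but only at about z = 0.027. So the tips stand about 13 mm behind the reported TCP. Going 10 mm lower and then closing.

Call:
drive_tool(
  moves=[
    [[0,0,0],[0,0,0.005],0.04],
    [[0,0,0],[0,0,0.004],0.04],
    [[0,0,0],[0,0,0],0.04],
  ],
)

```text
time: 19.12
eef_pos: [0.5189, 0.0593, 0.0045]
tcp_rot: [0.989, 0.149, -0.001, -0.0]
contact_force: [-0.0, 0.1, 0.1]
opening: 0.467
finger_force: 0.0
```

Call:
drive_tool(
  moves=[
    [[0,0,0],[0,0,0],0.025],
    [[0,0,0],[0,0,0],0.002],
    [[0,0,0],[0,0,0],0.002],
    [[0,0,0],[0,0,0],0.002],
    [[0,0,0],[0,0,0],0.002],
  ],
)

```text
time: 19.75
eef_pos: [0.5193, 0.06, 0.0053]
tcp_rot: [0.989, 0.149, -0.0, -0.001]
contact_force: [-0.5, 4.9, 2.7]
opening: 0.13
finger_force: 49.9
```

Gripped: the opening reads 11 mm with 50 N on the pads. Pulling the gate out.

Call:
drive_tool(
  moves=[
    [[0,0,0],[0,-0.006,0],0.002],
    [[0,0,0],[0,-0.008,0],0.002],
    [[0,0,0],[0,-0.008,0],0.002],
    [[0,0,0],[0,-0.006,0],0.002],
    [[0,0,0],[0,0,0],0.002],
  ],
  grip_force=60,
)

```text
time: 20.38
eef_pos: [0.5116, 0.0842, 0.0053]
tcp_rot: [0.989, 0.15, 0.0, 0.002]
contact_force: [-1.2, -8.8, 1.5]
opening: 0.127
finger_force: 60.8
```

Call:
drive_tool(
  moves=[
    [[0,0,0],[0,0,0],0.002],
    [[0,0,0],[0,0,0],0.002],
    [[0,0,0],[0,0,0],0.002],
  ],
)

```text
time: 20.75
eef_pos: [0.5117, 0.0838, 0.0053]
tcp_rot: [0.989, 0.15, 0.0, 0.002]
contact_force: [-0.2, -8.5, 1.6]
opening: 0.124
finger_force: 60.8
```

Run:
```python
from h import *
s=ctrl.get_state(); e=s['eef_pos']; print(e,s['tcp_rot'],s['opening'],s['contact_force'])
d=np.array([-.295,.955]); print('travel',(e[:2]-[.5193,.06])@d)
c=grab('wrist','w11'); g=cv2.cvtColor(c['image'],cv2.COLOR_RGB2GRAY)
# rod profile along upper rod
r=np.array([.955,.295])*.024; b=e[:2]+r
u,v=proj(c,(b[0],b[1],.03)).astype(int); print('rod at',u,v)
for q in range(v-10,v+12,2): print(q,' '.join('%3d'%x for x in g[q,u:u+190:3]))
print([proj(c,(b[0]-d[0]*t,b[1]-d[1]*t,.034)).round(1).tolist() for t in (0,.04,.07,.073,.078)])
```

```text
[0.51171376 0.08381631 0.00530902] [9.88721967e-01 1.49745768e-01 1.58611080e-04 2.24767311e-03] 0.12445780093402126 [-0.22946223 -8.53065889  1.56740516]
travel 0.02498251913824784
rod at 320 217
207  21  15  20   4  13  12  84  85  83  82  82  79  80  80  79  79  76  77  77  76  80  88  85  85  84  84  85  84  82  82  83  78  75  73  75  78  76  74  75  74  75  74  73  69  68  65  68  73  74  65  66  70  73  57  63 149 151 150 144 140 139  86  64  64
209  20  14  15  15  11  10  82  83  82  82  79  79  81  80  79  80  78  77  77  77  78  81  81  83  82  85  84  84  84  82  81  81  79  77  78  80  78  76  73  73  74  72  71  70  67  68  68  72  74  66  66  71  72  63  70 152 170 165 162 159 154 143  73  65
211  15  13  16  13  10  12  77  79  80  81  82  81  84  83  81  82  80  78  77  74  74  77  78  81  84  85  83  84  83  81  83  81  79  79  79  78  79  75  75  72  73  70  68  70  65  66  69  68  71  63  62  56  69  73  74 128 183 178 175 171 168 164  85  83
213  19  15  20  17   6  11  67  70  71  67  67  64  69  71  63  63  63  68  69  64  65  65  66  68  71  71  70  71  67  70
[... 1337 characters left out ...]
207 205 207 206 205 205 205 204 204 204 204 204 203 202 204 134  67 217 223 223 221 220 217 194  61
225  19  14  19  15  17  49 117 117 118 117 117 116 116 116 117 117 114 116 116 115 115 112 114 114 112 121 190 213 214 212 210 210 210 211 210 208 209 207 208 208 207 207 207 206 207 204 206 206 206 207 205 205 206 205 118  74 222 224 222 223 222 220 160  66
227  20  17  18  13  11  61 113 112 112 114 112 110 111 112 110 109 109 112 109 111 110 109 109 109 108 108 106 114 123 192 202 202 200 201 200 200 200 200 198 199 198 199 198 196 197 197 197 197 197 196 195 196 195 196  99  74 222 224 225 225 224 222 215  89
[[320.1, 220.9], [419.3, 220.9], [493.5, 220.8], [500.9, 220.8], [513.2, 220.8]]
```

```bash
cat > ring.py <<'E'
from h import *
import sys
s=ctrl.get_state(); e=s['eef_pos']; print(e.round(4),s['contact_force'].round(1),'travel',((e[:2]-[.5193,.06])@[-.295,.955]).round(4))
c=grab('wrist',sys.argv[1]) if not sys.argv[1].endswith('r') else load(sys.argv[1][:-1]); g=cv2.cvtColor(c['image'],cv2.COLOR_RGB2GRAY)
b=e[:2]+np.array([.955,.295])*.024; u0,v=proj(c,(*b,.034)).astype(int)
for q in (v-2,v,v+2,v+4): print(q,'bar',' '.join('%3d'%x for x in g[q,330:342]),'| from 474',' '.join('%3d'%x for x in g[q,474:500]))
lo=e[:2]-np.array([.955,.295])*.024; u1,v1=proj(c,(*lo,.034)).astype(int)
for q in range(v1-9,v1+10,3): print(q,'lower',' '.join('%3d'%x for x in g[q,474:500]))
E
python3 ring.py w11r
```

```text
[0.5117 0.0838 0.0053] [-1.5 -8.4  2.1] travel 0.025
218 bar  19  16   9  11  10   8  45  82  86  83  85  83 | from 474 169 170 170 170 169 169 171 154  97  73  70  73  87 158 216 221 220 219 220 219 218 218 216 212 213 212
220 bar  11  13  13  15   9  18  66  92  96  95  94  95 | from 474 186 185 186 186 185 185 189 184 105  58  53  58  81 142 216 222 222 222 222 221 221 220 220 218 218 216
222 bar  16  12  13  14   5  30 100 108 108 107 107 106 | from 474 199 198 199 199 199 200 201 199 131  74  58  58  82 142 218 224 223 222 222 221 222 221 221 220 220 219
224 bar  13  12  10  11  10  44 107 114 117 116 116 114 | from 474 204 204 204 204 205 205 206 203 133  81  75  76  85 148 219 225 223 223 224 224 224 222 222 222 222 222
313 lower  17  35  64  82  88  90  90  93  90  88  89  87  91  85  72  64  66  64  64  65  63  71 115 110  95  95
316 lower  14  13  16  12  13  14  29  53  84  92  96  96  95  95  91  68  65  66  64  63  64  86 128 100  92  99
319 lower   8  13  13  12  15  13  14  12  10  11  13  24  42  69  92  86  69  63  63  63  71 114 112  93  95 101
322 lower  10  18  14   5  13  16  11  13  12  18  13   7  10  11   8  10  15  27  46  58  71 129  99  91  98 110
325 lower  20  12   9  18  12   9   8  13  15  16   4  15  15  17   9  11  16  15   6  13  15  18  28  52  88 125
328 lower  13  11  16  12  13  13  17  12  17  12  10  17  12  17  11  11  10   7   7  15  12  11  17  14   8   9
331 lower  17   6  10  15  15  14   9  13  13  14  11  14  14  13  10   9  16   7   9  12  12  14  12  10   7  12
```

Travel reads 25 mm; the dark 5-pixel strip at 482–487 matches the shaded guide face, so the ring is not out yet. Pulling 5 mm more.

Call:
drive_tool(
  moves=[
    [[0,0,0],[0,-0.003,0],0.002],
    [[0,0,0],[0,-0.0023,0],0.002],
    [[0,0,0],[0,0,0],0.002],
    [[0,0,0],[0,0,0],0.002],
  ],
)

```text
time: 21.3
eef_pos: [0.5101, 0.0887, 0.0053]
tcp_rot: [0.989, 0.15, 0.0, 0.002]
contact_force: [-0.2, -9.2, 2.2]
opening: 0.125
finger_force: 60.8
```

```bash
python3 ring.py w12 | head -5
```

```text
[0.5101 0.0887 0.0053] [-0.2 -9.2  2.2] travel 0.0301
219 bar  14  14  11   9  10  16  52  88  92  92  91  91 | from 474 182 180 182 181 182 182 181 182 182 183 183 185 178  92  30  26  22  26  28  22  39  69  62  60  57  74
221 bar  14  10  14  14  10  24  80  99 102 103 102 103 | from 474 197 198 195 196 197 197 195 196 196 195 197 198 197 112  42  25  24  28  28  27  33  58  61  58  58  84
223 bar  13   8   4   9  12  42 109 115 116 114 114 116 | from 474 205 207 207 206 207 207 207 207 207 207 207 209 207 119  45  30  30  30  32  27  31  71  79  78  67  84
225 bar  18  12  15  12  13  51 113 121 122 120 121 120 | from 474 208 209 209 210 209 207 208 208 208 207 209 210 201 102  36  24  29  27  28  30  41  72  80  79  79  88
```

The full 3 mm ring shows at 487–494.5, directly against the guide face, so the gate is at the mark. I'll check the tubes and hand in.

Run:
```python
from blobs import *
c=grab('scene','s12'); blobs(c,45,40,120)
s=ctrl.get_state(); print(s['eef_pos'],s['dq'].round(3),s['finger_force'],s['time'])
print(ctrl.sign_off())
```

```text
[0.51012008 0.08869469 0.00528309] [-0.     0.     0.001 -0.003  0.001 -0.001] 60.83577632904053 21.4
the job is handed in; nothing more can be done
None
```

The job is handed in, with no verdict returned: both tubes are in their ports and released, and the gate is held at the mark (about 30 mm out, each ring just whole). My last check of the tubes before hand-in found nothing to measure, so their seating rests on the images taken just before I gripped the gate.

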